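# Pull the sample tray out of a crate stack

### The job

The shallow sample tray is caught in the middle of the small crate stack. Lift the upper crate off by its handle and set it aside, push the tray gently and squarely across into the bay of the stand until it is fully home against the end stop, and press the seesaw catch so that it snaps over and locks the tray in. Then set the upper crate back gently and squarely on the lower crate, keeping it level throughout and leaving the other things on the bench alone.

Things in the scene. Friction and masses are not known exactly. Their poses are not given: they have to be found in the camera images.
- stand: Fixed steel packing stand. Origin on the table, mid of the place where the stack stands; its bay lies to its own +y, own x runs along the crates' long side. Bay deck: top 58 mm above the table (2 mm below the lower crate's rim), y = 62 to 212 mm. Side guides 22 mm high, inner faces at x = -79 and +79 mm from y = 131 mm on, flared to -97 and +97 mm at the mouth (y = 97 mm).
- bay_home (a point): Point on the bay deck (58 mm up, at x = 0, y = 145 mm in the stand's frame) under the centre of a tray that is fully home: pressed squarely against the end stop (28 mm high, face at y = 200 mm, a stiff rubber buffer: about 5 N per mm, 6 mm of give), its trailing side then at y = 90 mm; 4 mm play sideways.
- lower_crate: Loose slatted black crate, 150 (own x) x 110 (own y) x 60 mm high, 1.1 kg, holding squash below its rim. Origin at the centre of its underside. Stands on the table at the stand's origin, about 5 mm from the bay, which keeps it from sliding on in +y.
- tray_mid (a point): Shallow slatted black tray with mini gourds fixed in it, the middle of the stack: 150 (own x) x 110 (own y) x 30 mm high, about 0.35 kg, flat underside. Point at its centre, half-way up. It lies loose on the rim of the lower crate (shifted and turned a little) under the upper crate; slides with a few N.
- upper_handle (a point): Upper slatted black crate with squash, about 0.6 kg, 150 (own x) x 110 (own y) x 55 mm high, flat underside, with a rigid bar handle over it along its own x. Point at the centre of the handle bar, 95 mm above the crate's underside. The bar is 16 mm wide (own y), 14 mm high and 130 mm free between its end posts; 40 mm free below it at the middle.
- catch (a joint): Seesaw catch at the bay mouth, hinged along the stand's y. 0 = open (arm up), 0.6 rad = snapped shut (arm down, toe behind the tray). Over-centre spring, centre about 0.3: stays at either end; pressing the pad takes about 5 N, falling to nothing at the centre. If the tray is not fully home or askew, the toe (y = 78 to 86 mm in the stand's frame) lands on its rim and the catch springs open.
- catch_pad (a point): Middle of the rubber pad (26 x 16 mm) on top of the catch's arm; press it straight down from above, it descends 33 mm from open to shut. The axle is at x = -108, y = 82 mm, 98 mm up in the stand's frame. Open, the arm reaches over the tray's path as far as x = -35 mm, toe 45 mm and tip 80 mm above the deck; from x = -30 to +79 mm the path is clear.
- board_top (a point): Centre of the top of a fixed plywood set-down board, 200 (own x) x 170 (own y) mm, 10 mm above the table: a clear place for the upper crate meanwhile.
- squash_a: Orange squash, 90 mm across, 62 mm high, a bystander on the far side of the stack. Origin at its underside.
- squash_c: Yellow squash, 76 mm across, 50 mm high, a bystander to the left of the bay. Origin at its underside.
Mind the look-alikes: they are no part of the job. What is shaped like the part that bears tray_mid but purple is not meant.

How it is judged:
On the way, in this order (a step that is already met when the one before it is completed fails the run):
1. The upper crate is lifted off and taken clear of the stack (horizontal distance between upper_handle and lower_crate above 0.13 m and horizontal distance between tray_mid and lower_crate below 0.03 m), for 0.2 s.
2. The tray is fully home in the bay (x of tray_mid in the frame of stand between -0.008 and 0.008 m and y of tray_mid in the frame of stand between 0.1405 and 0.149 m and z of tray_mid in the frame of stand between 0.068 and 0.079 m and angle between the y axis of tray_mid and the y axis of stand, either way round below 0.05 rad), for 0.2 s.
3. The catch has snapped shut behind the tray (all of step 2 and value of joint catch above 0.55 rad), for 0.2 s.
4. The upper crate stands squarely on the lower crate (horizontal distance between upper_handle and lower_crate below 0.01 m and z of upper_handle in the frame of lower_crate between 0.15 and 0.159 m and angle between the x axis of upper_handle and the x axis of lower_crate, either way round below 0.12 rad), for 0.2 s.
At the end, for the whole second after the job is handed in: Tray flat on the bay deck, its centre within 4 mm of home along the stand's y, 8 mm sideways, 0.05 rad; catch over 0.55 rad; upper crate on the lower crate's rim, centred within 10 mm and 0.12 rad; lower crate within 20 mm of its place (all of step 3 and all of step 4 and y of lower_crate in the frame of stand above -0.02 m and horizontal distance between lower_crate and stand below 0.02 m); the robot touches nothing.
It fails at once if The upper crate is tipped by more than about 20 degrees (angle between upper_handle's own z axis and vertical above 0.35 rad).
It fails at once if The tray is tipped by more than about 15 degrees (angle between tray_mid's own z axis and vertical above 0.26 rad).
It fails at once if The tray is rammed: more than 40 N from the fingers (contact force between the fingers and tray above 40 N).
It fails at once if The upper crate is dropped or slammed onto the lower crate: faster than 0.35 m/s in the last 10 mm (linear speed of upper_crate above 0.35 m/s and horizontal distance between upper_handle and lower_crate below 0.05 m and z of upper_handle in the frame of lower_crate below 0.165 m and horizontal distance between tray_mid and lower_crate above 0.1 m).
It fails at once if A bystander is moved by more than 30 mm (distance of any of squash_a, squash_c from where it was at the start of the episode above 0.03 m).
It also fails if it takes over 72 s, if anything falls off the work surface, if the arm or the gripper's body presses on something with over 40 N, if the wrist force passes 120 N, or if a joint passes its speed limit or range.

### The arm

A 6-joint arm with a two-finger parallel gripper is mounted at the origin on the work surface. World frame = base frame: x ahead of the robot, y to its left, z up, the work surface at z = 0. Lengths are in m, angles in rad, forces in N, time in s.
With the tool pointing down it reaches from about 0.35 to 0.975 m from the base axis. Payload 7.1 kg.
Tool frame: the origin (TCP) lies at the very end of the fingers, on their centre line; the grasp point (between the pads) lies arm.grip_depth behind it (arm.grip_depth is the distance from the TCP to the grasp point, in m); z points along the fingers, y is the direction in which the jaws open and shut (so a half turn about z gives the same grasp; the last joint's range is limited). The gripper opens to 88 mm and grips with 3 to 60 N. Pads are 20 mm wide; open, the fingers measure 115 mm over their backs; the gripper's body (75 mm by 178 mm) begins 61 mm behind the grasp point.
Start: joints at [-1.133, 0.423, 1.63, -0, 1.089, -0.019], TCP at [0.276, -0.561, 0.223] pointing down, gripper open.
Joint ranges: [-3, 3], [-0.9, 2.11], [0.09, 2.58], [-1.31, 4.45], [0.11, 2.69], [-2.54, 2.54]. Speed limits (rad/s): [2.39, 2.39, 3.01, 3.14, 3.14, 3.14].

### API

Orientations are given as a unit quaternion [w, x, y, z].
In Python, from rig import arm gives the robot as it stands. Calls block until the motion is done:
- arm.move_pose(position, orientation): joint-space move of the TCP to a pose.
- arm.move_linear(position, max_speed=0.15, attitude=None, stop_force=None): straight line of the TCP; attitude=None keeps the orientation; max_speed is the mean speed in m/s. With stop_force (N) it stops when the force on the tool has changed by that much, and returns True; else False.
- arm.set_joints(angles): joint-space move.
- arm.command_gripper(opening, f_grip=None): opening from 0.0 (shut) to 1.0 (fully open); f_grip is the grip in N (None keeps the last); returns when the fingers have stopped.
- arm.hold(seconds).
- arm.solve_ik(position, orientation): joint angles nearest the present ones, or None.
- arm.get_state(): the state.
- arm.camera(name): name is "scene" or "top"; returns the picture (400x640x3 uint8, blue, green, red); there is no depth.
- arm.get_calibration(name): a dict with "K" (3x3 intrinsics, pixels), "rvec" (rotation vector, rad) and "tvec" (3), from world to camera coordinates, as OpenCV has them. Camera axes: x right, y down, z forward; pixel columns grow to the right and rows downward; lengths in m; the calibration is good to about 2 mm. A picture is of the moment at which its call begins. get_calibration takes no time and is no camera call.
A pose or a line that the arm cannot do raises arm.PlanningError and nothing moves.
- arm.close_job(): hands the job in, once; it reports no verdict.
The state is a dict: "clock": time; "joints": joint angles; "joint_vel": joint speeds; "effort": joint torques, N m; "tcp_pos": TCP position; "eef_rot": TCP orientation; "force": force on the tool from outside, world axes, zero at the start; "moment": the same for the moment, N m; "width": opening from 0.0 (shut) to 1.0 (fully open).
Only numpy, scipy, OpenCV 4.12 (cv2) and the standard library are available. Lean on these libraries where they do the work, as an engineer would, in place of code of your own. Each camera call takes 0.05 s, during which the arm holds its last target.

## Working session

There is one attempt and no reset: what is moved stays moved. The work goes in short steps, each a Python script; the robot and the scene stay as the last script left them, time stands still between calls to the robot, and variables do not carry over. Pictures are saved under pics/ and viewed, and the job is handed in when it is done.

```bash
ls; mkdir -p pics
python3 - <<'E'
from rig import arm
import cv2
for n in("scene","top"):
    im=arm.camera(n); cv2.imwrite(f"pics/{n}0.png",im)
    c=arm.get_calibration(n); print(n,c)
print(arm.get_state(),arm.grip_depth)
E
```

```text
pics
scene {'K': array([[392.58652773,   0.        , 320.71000848],
       [  0.        , 392.58652773, 195.83239783],
       [  0.        ,   0.        ,   1.        ]]), 'rvec': array([ 1.84828428,  1.77242486, -0.66915053]), 'tvec': array([-0.10268982, -0.34648045,  1.46825376])}
top {'K': array([[513.62824518,   0.        , 322.93092531],
       [  0.        , 513.62824518, 206.53907267],
       [  0.        ,   0.        ,   1.        ]]), 'rvec': array([ 2.10229308, -2.1376842 ,  0.18375602]), 'tvec': array([0.08920117, 0.56114236, 1.27997636])}
{'clock': 0.1, 'joints': array([-1.13299331e+00,  4.23764768e-01,  1.63058192e+00, -2.04910874e-05,
        1.08859586e+00, -1.90387304e-02]), 'joint_vel': array([-0.00124054, -0.00286355, -0.00040126, -0.00047904, -0.0006745 ,
        0.00041131]), 'effort': array([ 8.82968288e-05, -5.45614064e+01, -2.74323732e+01,  6.45070220e-02,
        1.88561023e-02, -7.31667569e-05]), 'tcp_pos': array([ 0.27548757, -0.56046762,  0.22199165]), 'eef_rot': array([-6.58316640e-04,  9.74023887e-01,  2.26444281e-01, -1.49166763e-04]), 'force': array([-0.47525659, -0.48280563, -0.62140833]), 'moment': array([ 0.01362298,  0.0080387 , -0.03271539]), 'width': 1.0018118562075435} 0.0187
```

View pics/scene0.png

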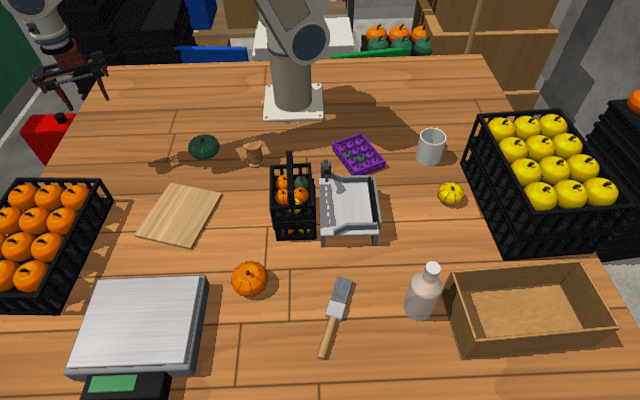

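View pics/top0.png

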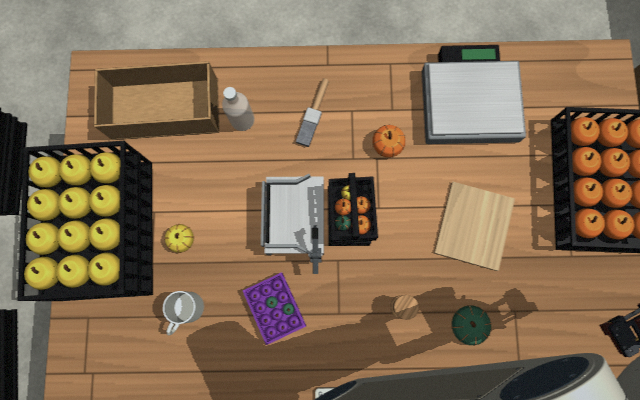

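Run:
```python
import cv2
a=cv2.imread("pics/top0.png")[165:285,250:390]; cv2.imwrite("pics/c1.png",cv2.resize(a,None,fx=5,fy=5,interpolation=cv2.INTER_CUBIC)[:600])
a=cv2.imread("pics/scene0.png")[145:255,255:395]; cv2.imwrite("pics/c2.png",cv2.resize(a,None,fx=5,fy=5,interpolation=cv2.INTER_CUBIC))
```

```text
(no output)
```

View pics/c1.png

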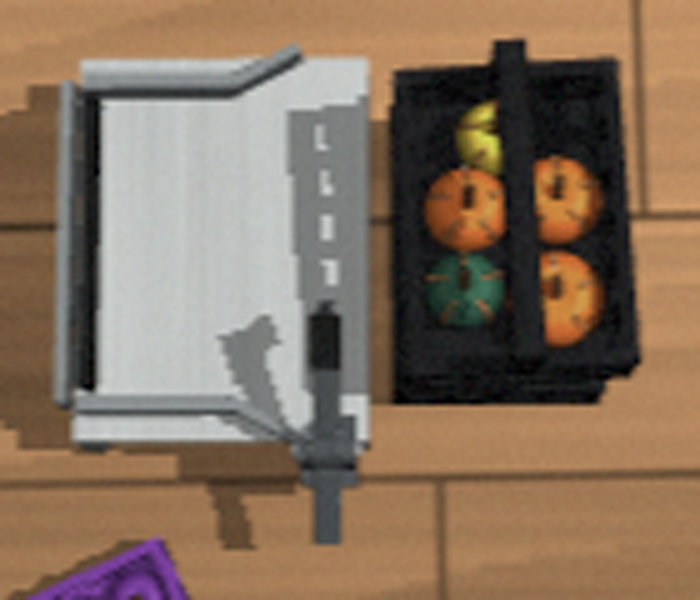

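View pics/c2.png

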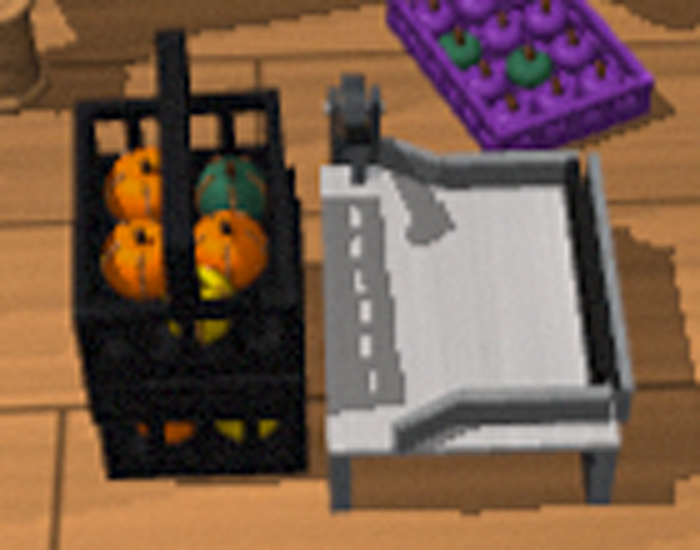

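```bash
cat > h.py <<'E'
import numpy as np, cv2
from rig import arm
def cal(n):
    c=arm.get_calibration(n); R=cv2.Rodrigues(c["rvec"])[0]; return c["K"],R,np.array(c["tvec"]).ravel()
def bp(n,uv,z):
    K,R,t=cal(n); d=R.T@np.linalg.inv(K)@np.array([uv[0],uv[1],1.]); o=-R.T@t
    return o+d*(z-o[2])/d[2]
def pr(n,P):
    c=arm.get_calibration(n); return cv2.projectPoints(np.array(P,float).reshape(-1,1,3),c["rvec"],c["tvec"],c["K"],None)[0][:,0]
E
python3 - <<'E'
from h import *
np.set_printoptions(precision=4,suppress=True)
C=lambda X,Y:((X+.5)/5-.5+250,(Y+.5)/5-.5+165)
S=lambda X,Y:((X+.5)/5-.5+255,(Y+.5)/5-.5+145)
for nm,p,z in[("deck ne",C(370,58),.058),("deck se",C(370,442),.058),("deck nw",C(80,62),.058),("deck sw",C(72,442),.058),
 ("stop face n",C(101,100),.058),("stop face s",C(96,393),.058),
 ("bar N",C(510,40),.192),("bar S",C(533,372),.192),("bar Nl",C(494,40),.192),("bar Nr",C(526,40),.192),
 ("rim nw",C(394,72),.145),("rim ne",C(616,58),.145),("rim se",C(638,362),.145),
 ("low sw",C(393,403),.06),("low se",C(603,403),.06),("mid se",C(632,375),.09),
 ("pad",C(325,338),.134)]:
    print(nm,bp("top",p,z))
for nm,p,z in[("deck",S(328,450),.058),("deckR",S(616,445),.058),("deck nearcorner",S(321,167),.058),
 ("bar top near",S(170,32),.192),("bar far",S(182,318),.192),
 ("rim lb",S(78,104),.145),("rim rb",S(276,92),.145),("rim lf",S(76,318),.145),("rim rf",S(302,305),.145),
 ("low fl",S(110,478),0),("low fr",S(304,470),0)]:
    print(nm,bp("scene",p,z))
for nm,p in[("board",(453,183)),("",(514,196)),("",(499,269)),("",(435,252))]: print(nm,bp("top",p,.01))
for nm,p in[("sqa",(389,141)),("sqc",(179,238))]: print(nm,bp("top",p,.03))
E
```

```text
deck ne [0.642  0.0768 0.058 ]
deck se [0.4415 0.0799 0.058 ]
deck nw [0.6427 0.2284 0.058 ]
deck sw [0.444  0.2315 0.058 ]
stop face n [0.6221 0.2173 0.058 ]
stop face s [0.4688 0.2194 0.058 ]
bar N [0.6163 0.01   0.192 ]
bar S [0.4596 0.0035 0.192 ]
bar Nl [0.6164 0.0175 0.192 ]
bar Nr [0.6161 0.0025 0.192 ]
rim nw [0.6132 0.0646 0.145 ]
rim ne [ 0.6182 -0.0436  0.145 ]
rim se [ 0.4692 -0.0491  0.145 ]
low sw [0.4609 0.0679 0.06  ]
low se [ 0.4591 -0.0388  0.06  ]
mid se [ 0.4696 -0.0512  0.09  ]
pad [0.4848 0.1001 0.134 ]
deck [0.6411 0.0787 0.058 ]
deckR [0.6449 0.2266 0.058 ]
deck nearcorner [0.442  0.0818 0.058 ]
bar top near [0.4678 0.0049 0.192 ]
bar far [0.6586 0.0135 0.192 ]
rim lb [ 0.4709 -0.0479  0.145 ]
rim rb [0.4671 0.0583 0.145 ]
rim lf [ 0.6182 -0.042   0.145 ]
rim rf [0.6153 0.0682 0.145 ]
low fl [ 0.6136 -0.04    0.    ]
low fr [0.6133 0.0657 0.    ]
board [ 0.6286 -0.2709  0.01  ]
 [ 0.59   -0.4313  0.01  ]
 [ 0.3966 -0.3762  0.01  ]
 [ 0.4437 -0.2123  0.01  ]
sqa [ 0.7433 -0.101   0.03  ]
sqc [0.4897 0.458  0.03  ]
```

```bash
cat >> h.py <<'E'
def q(yaw): # tool-down, tool x at world angle yaw
    a=yaw/2; return [0,float(np.cos(a)),float(np.sin(a)),0]
def st(m=""):
    s=arm.get_state(); print(m,"t%.2f"%s["clock"],s["tcp_pos"].round(4),"F",s["force"].round(2),"M",s["moment"].round(2),"w%.3f"%s["width"])
def pic(n,f,box=None,k=4):
    im=arm.camera(n); cv2.imwrite(f"pics/{f}_full.png",im)
    if box: x0,y0,x1,y1=box; im=cv2.resize(im[y0:y1,x0:x1],None,fx=k,fy=k,interpolation=cv2.INTER_CUBIC)
    cv2.imwrite(f"pics/{f}.png",im)
SO=np.array([.5412,.0175]); SY=-.014
def S2W(x,y,z):
    c,s=np.cos(SY),np.sin(SY); return [SO[0]+c*x-s*y, SO[1]+s*x+c*y, z]
E
python3 - <<'E'
from h import *
print(arm.solve_ik([.542,.0075,.166],q(.041)))
arm.move_pose([.542,.0075,.25],q(.041)); st()
arm.move_linear([.542,.0075,.166],stop_force=8); st()
pic("scene","g1",(245,60,395,260),3)
E
```

```text
[-8.11862640e-03  3.78329919e-01  1.85697853e+00 -4.44089210e-16
  9.06284209e-01  1.52167770e+00]
 t2.34 [0.5421 0.0069 0.25  ] F [-0.14 -0.95 -0.2 ] M [0.08 0.04 0.  ] w1.000
 t3.05 [0.5426 0.0073 0.1665] F [-0.01  0.73  0.19] M [ 0.05 -0.    0.04] w0.996
```

View pics/g1.png

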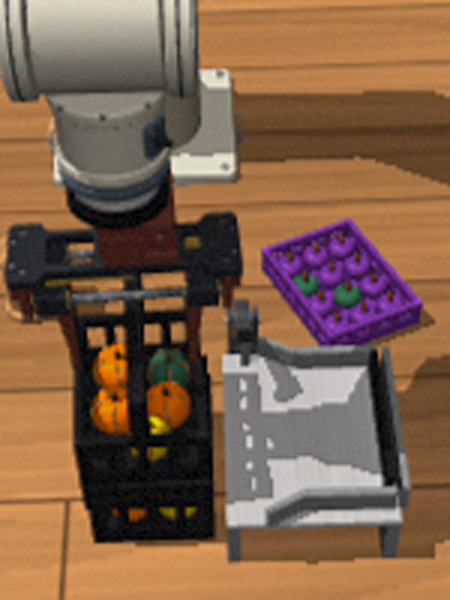

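The gripper straddles the handle bar at about (135,300) in the crop, with the jaws across it as intended. Next I grip and lift.

Run:
```python
from h import *
arm.command_gripper(0.0,40); st("grip")
p=arm.get_state()["tcp_pos"]
arm.move_linear([p[0],p[1],p[2]+.02],max_speed=.05); st("up")
arm.move_linear([p[0],p[1],p[2]+.11],max_speed=.12); st("up2")
pic("scene","l1",(225,40,395,260),2.7)
```

```text
grip t4.20 [0.542  0.0078 0.1659] F [ 0.78  2.46 -1.34] M [ 0.43 -0.02 -0.03] w0.181
up t4.75 [0.5419 0.0078 0.1861] F [-0.43 -0.03 -7.13] M [-0.03  0.01  0.07] w0.181
up2 t5.65 [0.5413 0.0078 0.2751] F [ 0.01  0.43 -7.59] M [0.02 0.06 0.01] w0.177
```

View pics/l1.png

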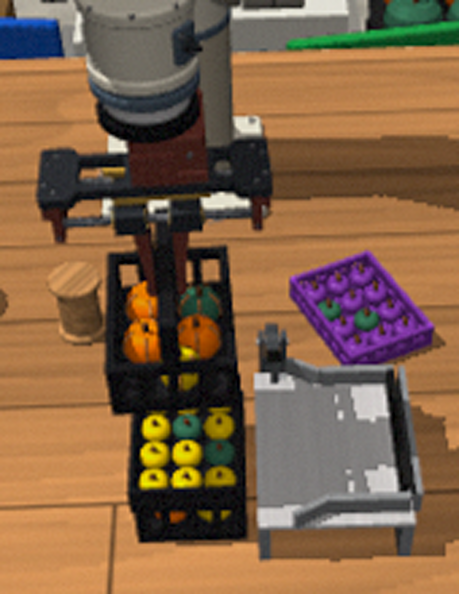

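The upper crate hangs level (underside at about row 410), and the tray with its yellow and green gourds stays on the lower crate. Next I set the crate down on the board.

Run:
```python
from h import *
arm.move_linear([.515,-.323,.20],max_speed=.25,attitude=q(-.307)); st("over")
arm.move_linear([.515,-.323,.10],max_speed=.15); 
print(arm.move_linear([.515,-.323,.082],max_speed=.04,stop_force=4)); st("down")
arm.command_gripper(0.6); st("open")
arm.move_linear([.515,-.323,.22],max_speed=.25)
p=S2W(.02,-.12,.17)
arm.move_pose(p,q(np.pi/2+SY)); st()
arm.command_gripper(60/88)
pic("top","t1",(240,155,400,285),5); pic("scene","s1")
```

```text
over t7.21 [ 0.5152 -0.322   0.2002] F [-0.31  0.32 -7.26] M [ 0.08  0.02 -0.  ] w0.180
True
down t8.43 [ 0.5156 -0.3233  0.0855] F [ 0.94 -0.01  3.41] M [-0.07 -0.03 -0.03] w0.176
open t9.18 [ 0.5141 -0.3223  0.0841] F [-0.02 -0.58  0.46] M [0.01 0.09 0.03] w0.606
 t11.20 [ 0.5592 -0.103   0.1693] F [ 0.36  0.18 -0.41] M [-0.   -0.12 -0.01] w0.601
```

View pics/t1_full.png

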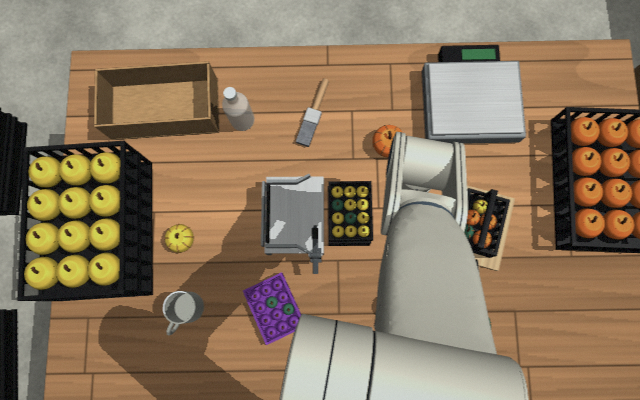

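View pics/s1.png

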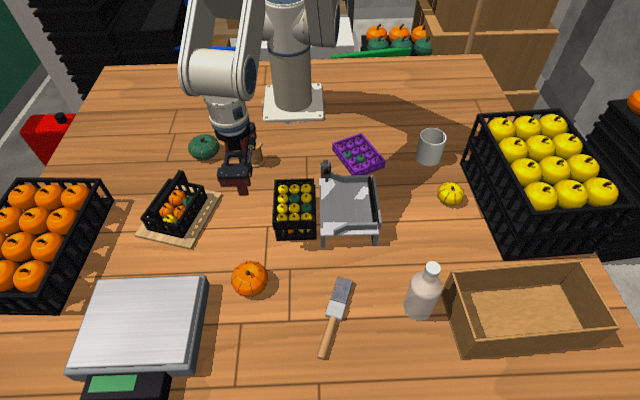

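View pics/t1.png

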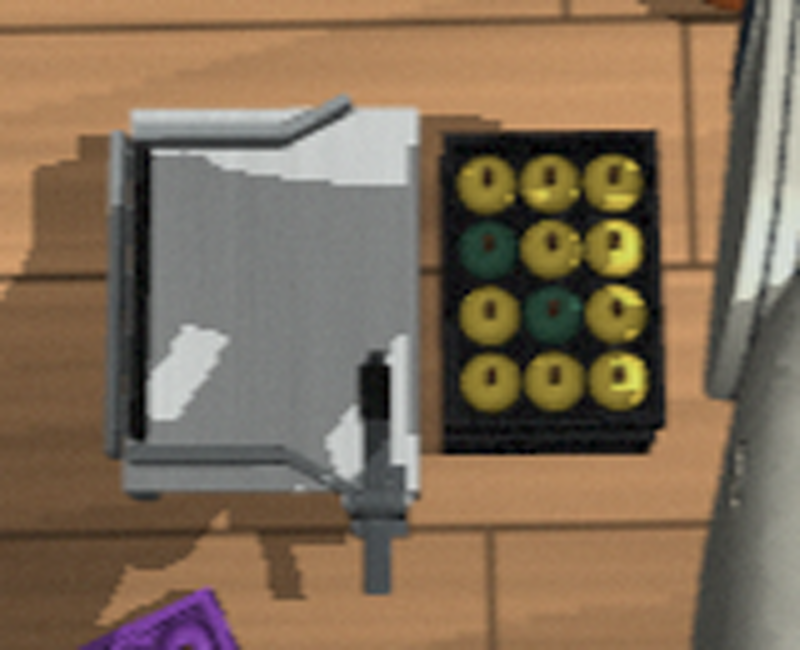

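Run:
```python
from h import *
np.set_printoptions(precision=4,suppress=True)
C=lambda X,Y:((X+.5)/5-.5+240,(Y+.5)/5-.5+155)
W=lambda P:(np.array([[np.cos(SY),np.sin(SY)],[-np.sin(SY),np.cos(SY)]])@(P[:2]-SO))
for nm,p,z in[("tray nw",C(444,133),.09),("tray ne",C(656,130),.09),("tray se",C(665,427),.09),("low sw",C(444,453),.06),("low se",C(652,452),.06),
("deck ne",C(419,108),.058),("deck se",C(419,494),.058),("stop n",C(152,150),.058),("stop s",C(146,438),.058),("axle",C(378,520),.1),("pad",C(375,388),.134),("gi n",C(215,146),.08),("gi s",C(215,450),.08)]:
    P=bp("top",p,z); print(nm,P,W(P))
```

```text
tray nw [0.6208 0.0645 0.09  ] [0.0789 0.0481]
tray ne [ 0.6204 -0.0432  0.09  ] [ 0.08   -0.0595]
tray se [ 0.4687 -0.0427  0.09  ] [-0.0716 -0.0612]
low sw [0.4609 0.0674 0.06  ] [-0.081   0.0488]
low se [ 0.4596 -0.0383  0.06  ] [-0.0808 -0.0569]
deck ne [0.642  0.0773 0.058 ] [0.1    0.0612]
deck se [0.4404 0.0805 0.058 ] [-0.1016  0.0615]
stop n [0.6221 0.2168 0.058 ] [0.0781 0.2004]
stop s [0.4714 0.2194 0.058 ] [-0.0727  0.2009]
axle [0.4241 0.1003 0.1   ] [-0.1182  0.0812]
pad [0.4848 0.1001 0.134 ] [-0.0575  0.0818]
gi n [0.6185 0.182  0.08  ] [0.075  0.1655]
gi s [0.4622 0.1822 0.08  ] [-0.0813  0.1635]
```

```bash
sed -i 's/^SO=.*/SO=np.array([.5402,.0175]); SY=-.014/' h.py
python3 - <<'E'
from h import *
arm.command_gripper(56/88)
Q=q(np.pi/2+SY)
arm.move_linear(S2W(.026,-.12,.11),max_speed=.15,attitude=Q)
arm.move_linear(S2W(.026,-.12,.073),max_speed=.1,stop_force=6); st("dn")
print(arm.move_linear(S2W(.026,-.02,.073),max_speed=.05,stop_force=15)); st()
pic("scene","p1",(225,100,395,260),4)
E
```

```text
dn t13.03 [ 0.5647 -0.1029  0.0732] F [0.07 0.33 0.96] M [-0.01 -0.1   0.  ] w0.635
False
 t15.18 [ 0.5659 -0.0029  0.073 ] F [ 0.42 -0.77 -0.29] M [-0.21 -0.08  0.05] w0.634
```

View pics/p1.png

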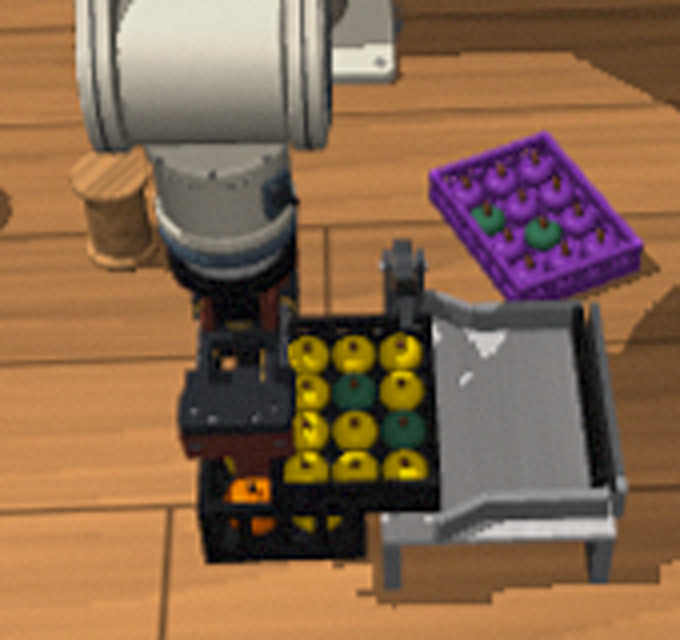

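The tray slides squarely onto the deck, with its leading edge at about column 435 and roughly 1 N on the tool. I keep going.

Run:
```python
from h import *
print(arm.move_linear(S2W(.026,.065,.073),max_speed=.05,stop_force=12)); st()
print(arm.move_linear(S2W(.026,.090,.073),max_speed=.02,stop_force=7)); st()
s=arm.get_state()["tcp_pos"]; c,n=np.cos(SY),np.sin(SY); d=s[:2]-SO; print("stand",c*d[0]+n*d[1],-n*d[0]+c*d[1])
pic("scene","p2",(225,100,395,260),4);pic("top","p2t",(240,155,400,285),5)
```

```text
True
 t16.03 [0.5659 0.0263 0.0729] F [-0.47 -0.07  0.32] M [-0.03 -0.02 -0.01] w0.639
True
 t19.19 [0.567  0.0975 0.0728] F [ 1.13 -2.37  2.46] M [-0.37 -0.18 -0.08] w0.634
stand 0.025686000920717156 0.08036843904144143
```

View pics/p2.png

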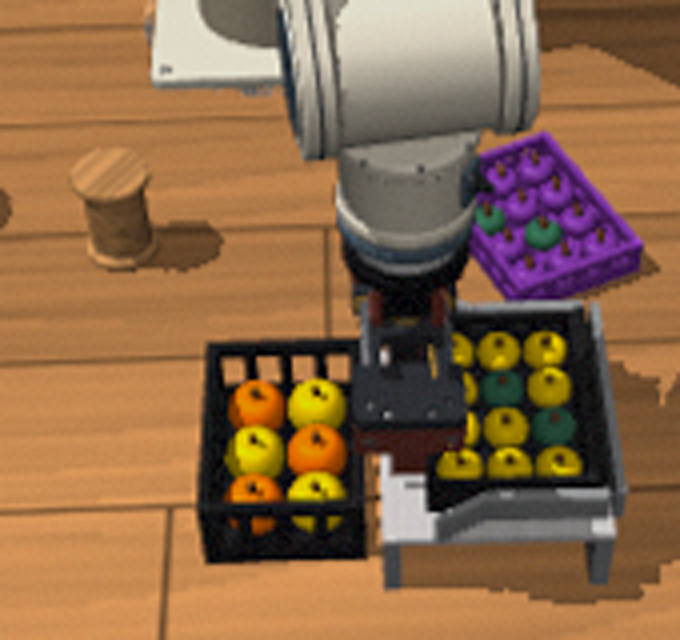

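View pics/p2t.png

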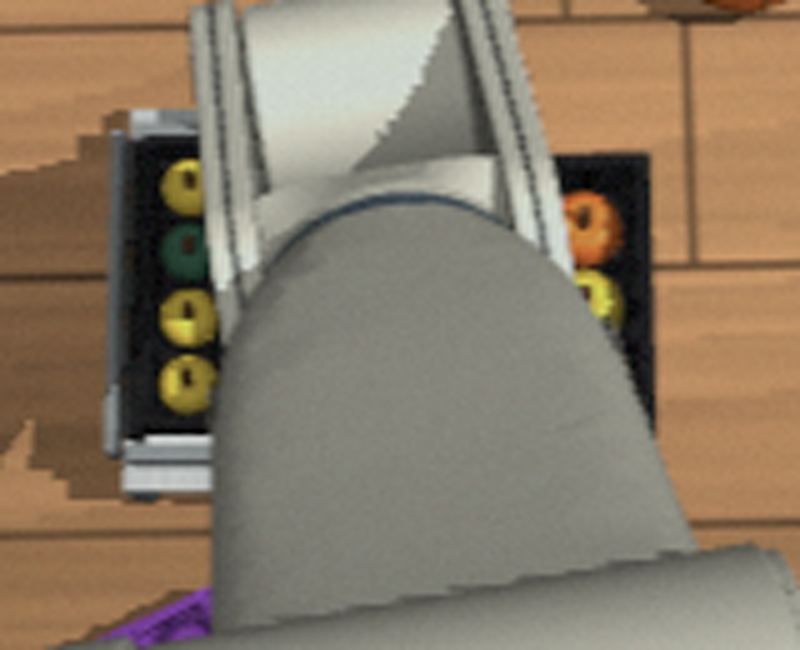

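Run:
```python
from h import *
W=lambda P:(np.array([[np.cos(SY),np.sin(SY)],[-np.sin(SY),np.cos(SY)]])@(P[:2]-SO)).round(4)
print(arm.move_linear(S2W(.026,.086,.073),max_speed=.015,stop_force=10)); st(); print(W(arm.get_state()["tcp_pos"]))
arm.hold(.3); st()
arm.move_linear(S2W(.026,.05,.073),max_speed=.08); st("back")
arm.move_linear(S2W(.026,.02,.19),max_speed=.2)
arm.move_linear(S2W(.026,-.17,.19),max_speed=.25)
arm.command_gripper(0.0)
pic("top","p3t",(240,155,400,285),5); pic("scene","p3",(225,100,395,260),4)
```

```text
True
 t19.60 [0.5667 0.0983 0.0725] F [ 0.36 -4.31  3.36] M [-0.77 -0.18 -0.14] w0.639
[0.0253 0.0811]
 t19.90 [0.5666 0.0982 0.0724] F [ 1.56 -4.3   4.09] M [-0.79 -0.27 -0.17] w0.637
back t20.44 [0.5668 0.0667 0.0729] F [-0.7   0.15  0.42] M [ 0.02 -0.07  0.03] w0.638
```

View pics/p3.png

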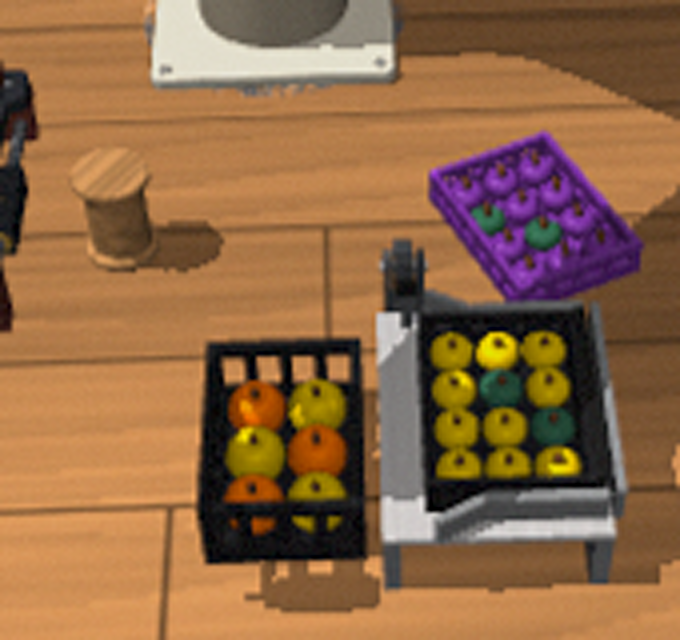

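View pics/p3t.png

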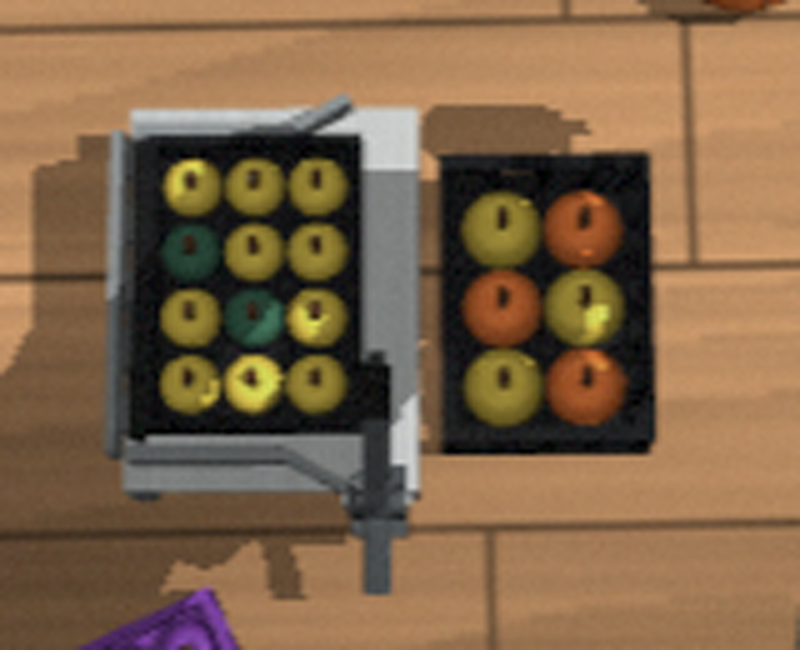

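Run:
```python
from h import *
np.set_printoptions(precision=4,suppress=True)
C=lambda X,Y:((X+.5)/5-.5+240,(Y+.5)/5-.5+155)
S=lambda X,Y:((X+.5)/4-.5+225,(Y+.5)/4-.5+100)
W=lambda P:(np.array([[np.cos(SY),np.sin(SY)],[-np.sin(SY),np.cos(SY)]])@(P[:2]-SO))
for nm,n,p,z in[("trail n","top",C(360,136),.088),("trail lo","top",C(361,350),.088),("tray nw","top",C(134,138),.088),("tray sw","top",C(130,436),.088),
("low nw","top",C(442,154),.06),("low ne","top",C(649,153),.06),("low se","top",C(655,440),.06),("low sw","top",C(444,453),.06),("low se","top",C(653,452),.06),
("s low nearL","scene",S(208,343),.06),("s low nearR","scene",S(360,340),.06),("s low farL","scene",S(200,508),.06),("s low farR","scene",S(366,505),.06),
("s tray trailnear","scene",S(420,312),.088),("s trail far","scene",S(427,490),.088)]:
    P=bp(n,p,z); print(nm,P,W(P))
```

```text
trail n [0.6205 0.1073 0.088 ] [0.079 0.091]
trail lo [0.5103 0.1081 0.088 ] [-0.0311  0.0902]
tray nw [0.6216 0.2226 0.088 ] [0.0785 0.2062]
tray sw [0.469  0.2239 0.088 ] [-0.0741  0.2054]
low nw [0.6167 0.0657 0.06  ] [0.0759 0.0493]
low ne [ 0.6153 -0.0417  0.06  ] [ 0.0759 -0.0582]
low se [ 0.4657 -0.04    0.06  ] [-0.0737 -0.0585]
low sw [0.4609 0.0674 0.06  ] [-0.08    0.0488]
low se [ 0.4596 -0.0388  0.06  ] [-0.0798 -0.0574]
s low nearL [ 0.4666 -0.0393  0.06  ] [-0.0728 -0.0578]
s low nearR [0.4691 0.069  0.06  ] [-0.0718  0.0505]
s low farL [ 0.6117 -0.0393  0.06  ] [ 0.0723 -0.0557]
s low farR [0.6144 0.069  0.06  ] [0.0735 0.0526]
s tray trailnear [0.4702 0.1116 0.088 ] [-0.0713  0.0932]
s trail far [0.625  0.1081 0.088 ] [0.0835 0.0918]
```

Both views put the tray's trailing edge at y_s ≈ 90–93 mm, so it is home. Next I press the catch.

Run:
```python
from h import *
Q=q(np.pi/2+SY)
arm.move_linear(S2W(-.057,.05,.19),max_speed=.25,attitude=Q)
arm.move_linear(S2W(-.057,.082,.165),max_speed=.15,attitude=Q)
print(arm.move_linear(S2W(-.057,.082,.11),max_speed=.03,stop_force=2.5)); st("contact")
z=arm.get_state()["tcp_pos"][2]
print(arm.move_linear(S2W(-.057,.082,z-.036),max_speed=.03,stop_force=18)); st("pressed")
arm.hold(.2); st()
arm.move_linear(S2W(-.057,.082,.19),max_speed=.15)
arm.move_linear(S2W(-.0,-.17,.22),max_speed=.25)
arm.command_gripper(1.0)
pic("top","k1t",(240,155,400,285),5); pic("scene","k1",(225,100,395,260),4)
```

```text
True
contact t25.78 [0.4843 0.1003 0.1301] F [-0.29  0.57  3.8 ] M [-0.04  0.03 -0.01] w0.004
True
pressed t26.82 [0.4837 0.1002 0.097 ] F [-2.57 -0.52 11.54] M [-0.11  0.49 -0.03] w0.006
 t27.02 [0.4837 0.1002 0.097 ] F [-2.31 -0.35 11.61] M [-0.12  0.39  0.02] w0.004
```

View pics/k1.png

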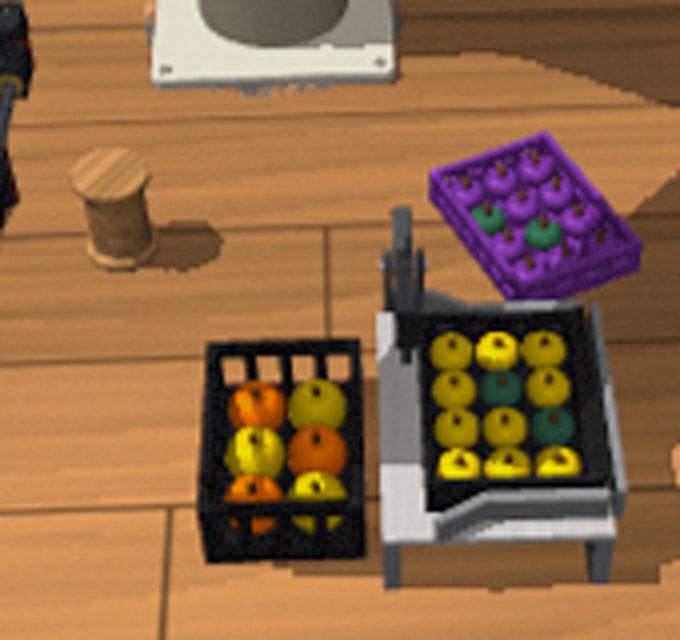

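View pics/k1t_full.png

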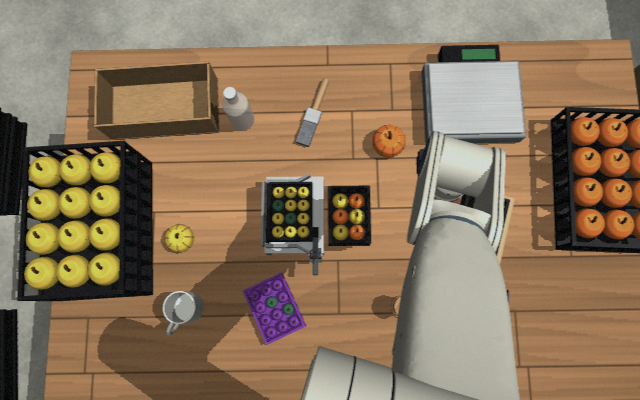

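The catch arm is down: its tail stands up at about (400,215), the toe sits behind the tray, and the pad travelled 33 mm. Next I fetch the upper crate.

Run:
```python
from h import *
arm.move_pose([.5145,-.3225,.20],q(-.307)); arm.command_gripper(.7)
print(arm.move_linear([.5145,-.3225,.0855],max_speed=.15,stop_force=8)); st()
arm.command_gripper(0.0,40); st("grip")
arm.move_linear([.5145,-.3225,.11],max_speed=.06); st()
arm.move_linear([.5145,-.3225,.23],max_speed=.2)
arm.move_linear([.5407,.0135,.22],max_speed=.22,attitude=q(-.012)); arm.hold(.3); st()
pic("scene","r1",(225,50,395,250),3); pic("top","r1t",(240,155,400,285),5)
```

```text
False
 t33.40 [ 0.5151 -0.3229  0.0863] F [ 0.97  0.28 -0.17] M [ 0.04  0.07 -0.04] w0.701
grip t34.17 [ 0.5145 -0.3228  0.0855] F [ 0.68 -2.4   0.07] M [-0.29  0.07  0.01] w0.176
 t34.73 [ 0.5145 -0.3224  0.1103] F [ 0.2   0.66 -7.49] M [0.11 0.04 0.02] w0.181
 t37.46 [0.5407 0.013  0.22  ] F [-0.18 -0.26 -6.78] M [ 0.06  0.02 -0.07] w0.180
```

View pics/r1.png

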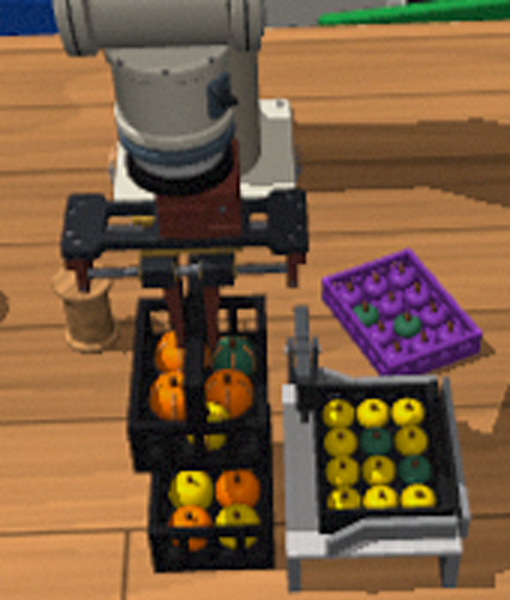

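View pics/r1t.png

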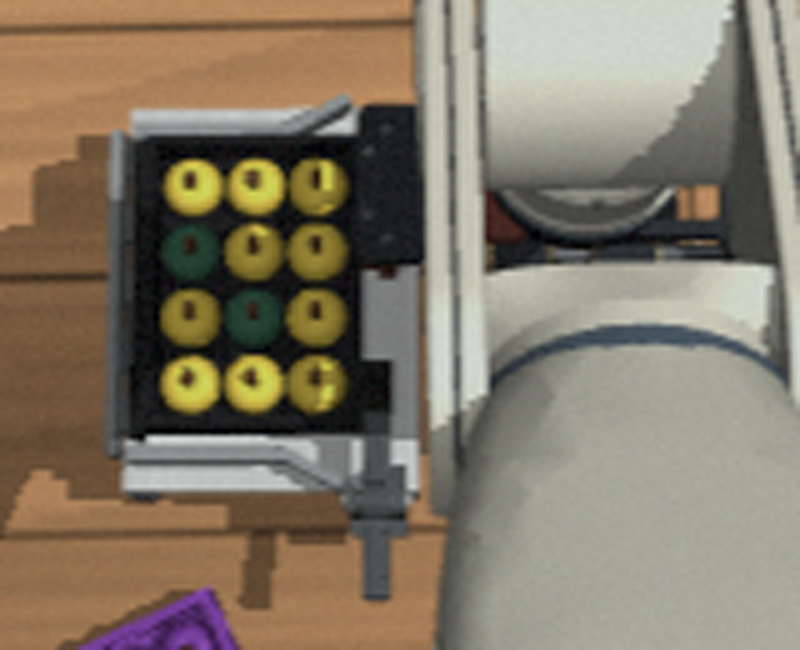

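Run:
```python
from h import *
S=lambda X,Y:((X+.5)/3-.5+225,(Y+.5)/3-.5+50)
for nm,p,z in[("rim nl",S(138,298),.1987),("rim nr",S(265,297),.1987),("rim fl",S(129,432),.1987),("rim fr",S(270,428),.1987),("bot fl",S(134,471),.1437),("bot fr",S(270,465),.1437)]: print(nm,bp("scene",p,z).round(4))
```

```text
rim nl [ 0.4651 -0.041   0.1987]
rim nr [0.4695 0.0684 0.1987]
rim fl [ 0.6179 -0.0409  0.1987]
rim fr [0.6191 0.0687 0.1987]
bot fl [ 0.6123 -0.0435  0.1437]
bot fr [0.6113 0.0675 0.1437]
```

The held crate's centre measures about (0.541, 0.013), which matches the lower crate. Next I lower it gently.

Run:
```python
from h import *
arm.move_linear([.5407,.0135,.15],max_speed=.1)
print(arm.move_linear([.5407,.0135,.132],max_speed=.03,stop_force=4)); st("down")
arm.command_gripper(.6); st("open")
arm.move_linear([.5407,.0135,.23],max_speed=.15)
arm.move_pose([.47,-.25,.30],q(.3)); arm.hold(.3); st()
pic("scene","f1",(225,100,395,260),4); pic("top","f1t",(240,155,400,285),5)
```

```text
True
down t38.92 [0.5407 0.0134 0.1352] F [-0.91 -0.22  5.13] M [-0.05  0.09  0.01] w0.177
open t39.66 [0.5391 0.0134 0.1339] F [-0.04  0.3   0.04] M [ 0.05 -0.03 -0.01] w0.600
 t41.84 [ 0.4703 -0.2492  0.2998] F [ 0.7  -0.19 -0.56] M [ 0.03 -0.    0.03] w0.599
```

View pics/f1.png

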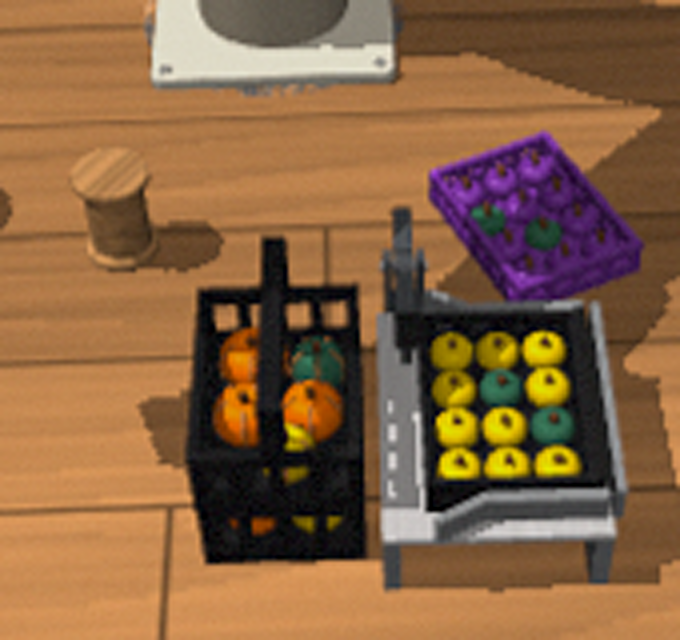

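View pics/f1t.png

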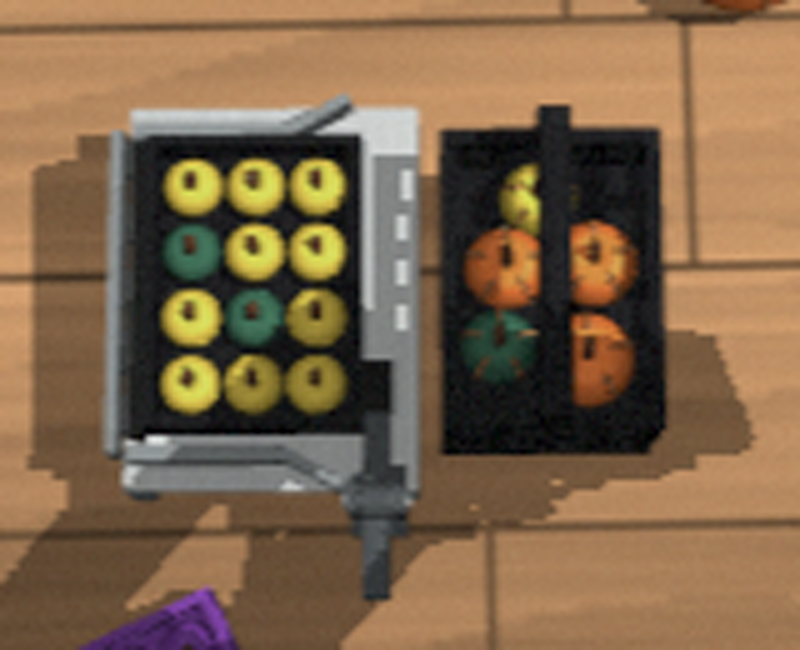

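Run:
```python
from h import *
C=lambda X,Y:((X+.5)/5-.5+240,(Y+.5)/5-.5+155)
S=lambda X,Y:((X+.5)/4-.5+225,(Y+.5)/4-.5+100)
for n,p,z in[("top",C(442,129),.115),("top",C(659,129),.115),("top",C(665,426),.115),("scene",S(198,290),.115),("scene",S(357,287),.115),("scene",S(187,460),.115),("scene",S(365,455),.115),
("scene",S(206,563),0),("scene",S(363,557),0),("top",C(554,105),.162),("scene",S(274,240),.162)]: print(n,z,bp(n,p,z).round(4))
```

```text
top 0.115 [0.6169 0.0656 0.115 ]
top 0.115 [ 0.6149 -0.0425  0.115 ]
top 0.115 [ 0.4663 -0.0405  0.115 ]
scene 0.115 [ 0.4673 -0.0407  0.115 ]
scene 0.115 [0.4699 0.0683 0.115 ]
scene 0.115 [ 0.6147 -0.0416  0.115 ]
scene 0.115 [0.616  0.0696 0.115 ]
scene 0 [ 0.6141 -0.0413  0.    ]
scene 0 [0.6142 0.0656 0.    ]
top 0.162 [0.6165 0.0116 0.162 ]
scene 0.162 [0.4694 0.0146 0.162 ]
```

The upper crate sits within about 2 mm of the lower crate and square to it. The catch is down, the tray is home, and both bystanders are where they were. I'm handing in.

Run:
```python
from h import *
arm.close_job(); st()
```

```text
the job is handed in; nothing more can be done
the job is handed in; nothing more can be done
```

The job is done and handed in at about 42 s of the 72 s allowed; no verdict was reported.

I set the upper crate on the board and pushed the tray home with two fingers. Then I pressed the catch shut and put the crate back on the lower crate.

What the last checks showed:
- **Tray:** before the catch was pressed, its trailing edge measured 90–93 mm along the stand's y in the two views, against 90 mm when home. The later pictures show no change.
- **Catch:** the pad went down 33 mm, and the last pictures show the arm down behind the tray. I could not read the joint angle directly.
- **Upper crate:** it sits about 2 mm from the lower crate's centre, square and level. The finger height when it touched down was within 1 mm of what I expected.
- **Lower crate:** it is about 4 mm from the stand's origin, within the 20 mm allowed.
- **Bystanders:** neither squash had moved in the full top picture after the catch was pressed. I did not measure them again after setting the crate back.
- **Gripper:** it was clear of everything when I handed in.

Two small disagreements:
- **Early stop in the push:** it stopped once on its 12 N limit as the tray crossed onto the deck. The reading was back near zero straight after, and the push then went on normally.
- **Stand position:** my estimates of its x position differed by about 2–3 mm between features, which is within the tolerances.

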